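# Fetch the red tower panel from its deep pocket with the sprung tongs

## Robot

A 7-joint arm with a two-finger parallel gripper is mounted at the origin on the work surface. World frame = base frame: x ahead of the robot, y to its left, z up, the work surface at z = 0. Lengths are in m, angles in degrees, forces in N, time in s.
With the tool pointing down it reaches from about 0.425 to 0.95 m from the base axis. Payload 16.7 kg.
Tool frame: the origin (TCP) lies at the very end of the fingers, on their centre line; the grasp point (between the pads) lies 19 mm behind it (ctrl.grasp_offset is the distance from the TCP to the grasp point, in m); z points along the fingers, y is the line along which they close (so a half turn about z gives the same grasp; the last joint's range is limited). The gripper opens to 94 mm and grips with 3 to 60 N. Pads are 16 mm wide; open, the fingers measure 119 mm over their backs; the gripper's body (75 mm by 177 mm) begins 78 mm behind the grasp point.
Start: joints at [-79.097, 24.414, 4.234, 92.017, -1.954, 63.644, -3.845], TCP at [0.225, 0.636, 0.205] pointing down, gripper open.
Joint ranges: [-163.25, 163.25], [-28.42, 122.38], [-70.27, 78.77], [12.13, 141.07], [-58.53, 238.53], [9.26, 117.41], [-156.51, 156.51]. Speed limits (degrees/s): [108.29, 108.29, 136.94, 136.94, 172.46, 172.46, 172.46].

## Interface

Orientations are given as a 3x3 rotation matrix whose columns are the frame's x, y, z axes.
In Python, from plant import ctrl gives the robot as it stands. The module is installed in compiled form; this text tells all that it offers.
- The arm moves only by the tool servo_tool, never from a script. Its argument "increments" is a list of rows, each a list of 6 numbers: the shift along the world's x, y, z each as a share of 0.05 m, from -1 to 1, then the turn, a rotation vector about the world's x, y, z each as a share of pi rad, from -1 to 1. In form: [[x, y, z, ax, ay, az], ...]. A call has 1 to 10 rows; each row shifts and turns the commanded pose from where the row before left it; what a row does not reach is not made up. A row lasts 1/10 s, in which the tool goes at most 50 mm and 8.59 degrees, less where a joint would pass 70% of its speed; a pose out of reach is approached as far as the arm can. A call with a number of a shift or a turn outside -1 to 1 is refused whole. A call with a gripper value outside its range is refused whole. "jaw" is the closure in counts, from 0 (fully open) to 255 (shut), set as the call begins (left out, the last holds). The fingers move at their own pace and stop on an object; "force" is the grip in N (left out, the last holds). Time passes only in rows, so rows that do not move let the fingers close. It gives the time, the measured TCP pose, the force, the opening and the grip force at its end, in the units of the state.
- ctrl.state(): the state, without advancing time (a new reading comes with each control period).
- ctrl.capture(name): name is "scene" or "top"; returns a dict with "image" (480x640x3 uint8, red, green, blue), "range_z" (480x640 float32, m along the optical axis (not along the pixel's ray), 0 where there is no reading), "fx", "fy", "cx", "cy" (pixels), "dist_coeffs" ([k1, k2, p1, p2, k3] as OpenCV has them; the pictures are not rectified), "view" (4x4, takes a point from world to camera coordinates). Camera axes: x right, y down, z forward; pixel columns grow to the right and rows downward; lengths in m; the calibration is good to about 2 mm. A picture is of the moment at which its call begins.
- ctrl.job_done(): hands the job in; it is judged then, once.
The state is a dict: "time_s": time; "qpos": joint angles; "dq": joint speeds; "joint_torque": joint torques, N m; "tcp_pos": TCP position; "eef_rot": TCP orientation; "force": force on the tool from outside, world axes, zero at the start; "wrist_torque": the same for the moment, N m; "finger_gap": finger opening in m; "grasp_force": force on a finger pad.
Only numpy, scipy, OpenCV 4.12 (cv2) and the standard library are available. Lean on these libraries where they do the work, as an engineer would, in place of code of your own. Each camera call takes 0.05 s, during which the arm holds its last target. There are 200 camera calls.

## Task

Take the sprung tongs from their wooden stand, reach down into the narrow pocket of the clear stock bin, squeeze them shut on the red tower panel and lift it out without touching it with the robot's own fingers. Still holding it in the tongs, lower it gently until its foot stands fully home in the empty yellow-floored socket of the lamp base, then let it go so that it stays upright there, and put the tongs back in their stand, jaws down with the guard flat on the rim. Leave the other panels and everything else on the table where they are.

Things in the scene. Friction and masses are not known exactly. Their poses are not given: they have to be found in the camera images.
- tongs: Sprung tongs, 0.15 to 0.23 kg, 146 mm tall, jaws down in the stand. Origin: centre of the underside of the yellow guard plate (60 mm x, 84 mm y, 8 mm thick) that rests on the stand's rim; z up, opens and closes along y, both halves geared to move alike; a half turn makes no difference. Weight is near the guard. Let go, the spring opens the jaws.
- grips (a point): Midpoint between the tongs' two blue grips, 58 mm above the guard's underside, axes as the tongs. Grips: bars 20 mm thick, 30 mm long along x; take from above, fingers closing along y. Width over both: 61 mm sprung open, 48 mm with jaws flat on a 10 mm part, 43 mm fully shut. Squeeze: 6 N on each to start, 10 N at the part. At 56 mm the tongs are carried with jaws part open.
- jaw_tips (a point): Midpoint between the tips of the tongs' two black rubber jaws, 78 mm below the guard's underside, axes as the tongs. Jaws 16 mm wide (x), 6 mm thick, pads 28 mm tall up from the tips. Gap along y: about 33 mm sprung open, 24 mm at 56 mm over the grips, 10 mm at 48 mm. Tips shift under 2 mm in height as they close.
- stand: Fixed wooden stand, an open well on a 90 x 110 mm foot; origin at the centre of its underside, z up. Rim 100 mm high, outside 56 mm (x) by 76 mm (y), inside 40 x 60 mm. The tongs stand centred in it, their y along its y (within a few degrees), their origin 100 mm above the stand's origin.
- bin: Fixed stock bin, 118 mm (x) by 60 mm (y), rim 120 mm high; origin at the centre of its underside, z up. Three pockets along x, centres at x = -38, 0, 38 mm, each 34 mm (x) by 52 mm (y) inside, walls 4 mm, floor 10 mm above the origin. Clear walls with grey rims and floor. One panel in each, colours in any order.
- panel_red: Red tower panel, 70 mm tall, 35 to 70 g, upright in a pocket, its top 40 mm below the rim. Foot 24 mm (x) by 28 mm (y) by 10 mm high; above it a flat web 24 mm wide (x), 10 mm thick (y), to be gripped near its top across y. Origin: centre of the foot's underside, z up; its x lies along the bin's x within a few degrees. A half turn makes no difference.
- panel_blue: Blue tower panel, same shape as the red one, in another pocket. Leave it.
- panel_white: White tower panel, same shape, in another pocket. Leave it.
- lamp_base: Fixed dark lamp base, 140 mm (x) by 90 mm (y) by 18 mm high, origin at the centre of its underside, z up. A fixed white tower panel already stands at x = -34 mm (70 mm tall, its top 82 mm above the table); the empty socket is at x = +34 mm.
- socket (a point): Centre of the floor of the empty socket in the lamp base, 8 mm above the table, axes as the lamp base. Socket 30 mm (x) by 34 mm (y), 10 mm deep, so the panel's foot (24 x 28 mm) fits in with its x along the base's x, with 3 mm to spare on each side.
- strips: Stack of red and orange strips, 130 x 34 x 40 mm, loose bystander, origin under its centre.
- cup: Drinking glass, 76 mm wide, 90 mm high, loose bystander, origin under its centre.
- driver: Screwdriver with a blue handle, lying loose in front of the robot, bystander.
- foam_box: White foam box, 150 x 110 x 50 mm, loose bystander.
- blue_strips: Blue pack of strips, 130 x 50 x 30 mm, loose bystander.
- marker: Black marker pen, 130 mm long, 16 mm thick, lying loose, bystander.
There are look-alikes about, which are no part of the job. Leave any green look-alike of the stand alone.

How it is judged (in metres and radians):
On the way, in this order (a step that is already met when the one before it is completed fails the run):
1. the red panel is lifted clear of the bin, gripped in the tongs (height (world z) of panel_red above 0.122 m and contact force between tongs and panel_red above 0.5 N), for 0.2 s.
2. the red panel's foot is home in the empty socket (within 3 mm of its floor, upright) while the tongs still grip it: it is set down, not dropped (horizontal distance between panel_red and socket below 0.0045 m and z of panel_red in the frame of socket between -0.003 and 0.003 m and angle between panel_red's own z axis and vertical below 0.09 rad and contact force between tongs and panel_red above 0.5 N), for 0.1 s.
3. the tongs have let go and the panel stands in the socket by itself (horizontal distance between panel_red and socket below 0.0045 m and z of panel_red in the frame of socket between -0.003 and 0.003 m and angle between panel_red's own z axis and vertical below 0.09 rad and contact force between tongs and panel_red below 0.05 N), for 0.2 s.
At the end, for the whole second after the job is handed in: Red panel upright (0.09 rad) in the empty socket, within 4.5 mm of its centre and 3 mm of its floor, clear of the tongs; tongs in their stand, guard on the rim (within 15 mm of centre, 96 to 105 mm up, tilt under 0.08 rad); both at rest; other panels and bystanders moved under 30 mm (all of step 3 and horizontal distance between tongs and stand below 0.015 m and z of tongs in the frame of stand between 0.096 and 0.105 m and angle between tongs's own z axis and vertical below 0.08 rad and linear speed of each of panel_red, tongs below 0.02 m/s and distance of each of panel_blue, panel_white, strips, cup, driver, foam_box, blue_strips, marker from where it was at the start of the episode below 0.03 m); the robot touches nothing.
It fails at once if the robot's fingers touch the red panel (contact force between the fingers and panel_red above 0.5 N).
It fails at once if another panel or a bystander is moved by more than 30 mm (distance of any of panel_blue, panel_white, strips, cup, driver, foam_box, blue_strips, marker from where it was at the start of the episode above 0.03 m).
It also fails if it takes over 58 s, if anything falls off the work surface, if the arm or the gripper's body presses on something with over 40 N, if the wrist force passes 120 N, or if a joint passes its speed limit or range.

## Working session

There is one attempt and no reset: what is moved stays moved. The work goes in short steps, Python scripts to look and compute and a tool call to move; the robot and the scene stay as the last step left them, time stands still between calls to the robot, and variables do not carry over. Pictures are saved under pics/ and viewed, at most 10 in all, crops included, and the job is handed in when it is done.

Besides the shell and the picture viewer there is one more tool, called after "Emit:" as name(argument=value, ...) on one line, values as JSON. servo_tool: Moves the arm, as the interface text tells. Its arguments: {"type":"object","properties":{"increments":{"type":"array","items":{"type":"array","items":{"type":"number"}}},"jaw":{"type":"number"},"force":{"type":"number"}},"required":["increments"]}

```bash
mkdir -p pics
cat > h.py <<'E'
import numpy as np, cv2, pickle
from plant import ctrl
def grab(n,tag):
    c=ctrl.capture(n); pickle.dump(c,open(f'{tag}.pkl','wb')); cv2.imwrite(f'pics/{tag}.png',c['image'][:,:,::-1]); return c
def load(tag): return pickle.load(open(f'{tag}.pkl','rb'))
def K(c): return np.array([[c['fx'],0,c['cx']],[0,c['fy'],c['cy']],[0,0,1.]])
def rays(c,uv):
    p=cv2.undistortPoints(np.array(uv,float).reshape(-1,1,2),K(c),np.array(c['dist_coeffs'])).reshape(-1,2)
    V=np.array(c['view']);R=V[:3,:3];o=-R.T@V[:3,3]
    return o,np.c_[p,np.ones(len(p))]@R
def plane(c,uv,z):
    o,d=rays(c,uv); return o+d*((z-o[2])/d[:,2])[:,None]
def cloud(c):
    v,u=np.mgrid[:480,:640]; o,d=rays(c,np.c_[u.ravel(),v.ravel()])
    P=o+d*c['range_z'].reshape(-1,1); P[c['range_z'].ravel()==0]=np.nan
    return P.reshape(480,640,3)
def proj(c,P):
    V=np.array(c['view']); r=cv2.Rodrigues(V[:3,:3])[0]
    return cv2.projectPoints(np.array(P,float).reshape(-1,1,3),r,V[:3,3],K(c),np.array(c['dist_coeffs']))[0].reshape(-1,2)
E
python3 - <<'E'
from h import *
for n in('scene','top'):
    c=grab(n,n+'0'); V=np.array(c['view']); print(n,c['fx'],-V[:3,:3].T@V[:3,3],c['dist_coeffs'])
s=ctrl.state(); print(s['time_s'],s['tcp_pos'],s['eef_rot'],s['finger_gap'],ctrl.grasp_offset)
E
```

```text
scene 522.2505416107244 [1.24723209 0.07346192 1.31175247] [0.0191875 0.        0.        0.        0.       ]
top 620.450479256401 [0.31993539 0.00359369 1.5553605 ] [-0.00604608  0.          0.          0.          0.        ]
0.1 [0.22484198 0.6360276  0.20486208] [[-9.42813308e-01  3.33321084e-01 -3.49098363e-04]
 [ 3.33321264e-01  9.42812654e-01 -1.11102960e-03]
 [-4.11952368e-05 -1.16385540e-03 -9.99999322e-01]] 0.09435732116486165 0.0188
```

View pics/scene0.png

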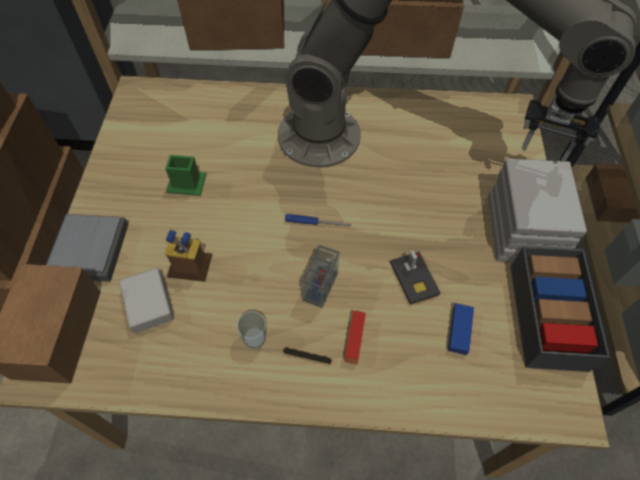

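View pics/top0.png

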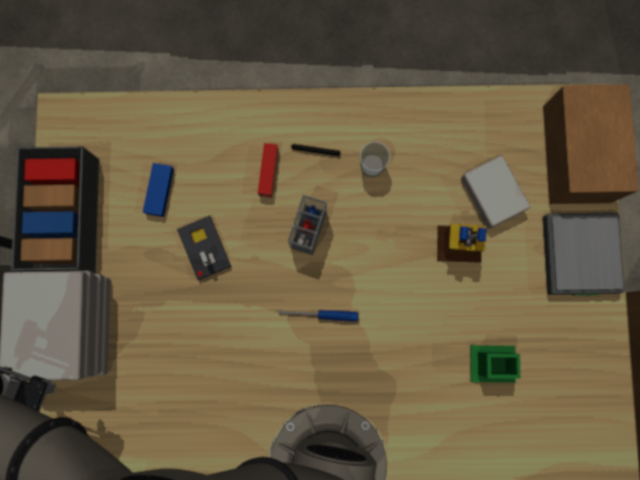

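Top view: the tongs in the wooden stand are at about (465,240), and the green look-alike is at (495,364), to be left alone. The bin is at (308,223) with red in its middle pocket, and the lamp base is at (204,248) with its yellow socket at (199,236). In the scene view they are at tongs (185,250), bin (320,275) and socket (420,287). Next is one enlarged crop to confirm.

Run:
```python
from h import *
a=cv2.imread('pics/top0.png');b=cv2.imread('pics/scene0.png')
f=lambda i,u,v:cv2.resize(i[v-32:v+33,u-32:u+33],(264,264),interpolation=cv2.INTER_CUBIC)
cv2.imwrite('pics/crop.png',np.vstack([np.hstack([f(a,465,240),f(a,308,223),f(a,204,248)]),np.hstack([f(b,186,254),f(b,320,275),f(b,415,275)])]))
c=load('top0');P=cloud(c)
for n,(u0,u1,v0,v1) in dict(stand=(430,500,215,275),bin=(280,335,190,260),lamp=(175,235,210,285)).items():
    Q=P[v0:v1,u0:u1].reshape(-1,3);Q=Q[np.isfinite(Q[:,2])]; print(n,np.histogram(Q[:,2],bins=np.arange(-.01,.2,.01))[0])
```

```text
stand [ 812 1774  306   49   69  103  110   37   28   25   19  323  223   41
   14    8   45  192   10    0]
bin [ 868 1500  191  107   60   65   82   80  147  141   77   86  163  270
    1    0    0    0    0    0]
lamp [ 993 1555 1182  656   10    6   10   11   13   36    2    0    0    0
    0    0    0    0    0    0]
```

View pics/crop.png

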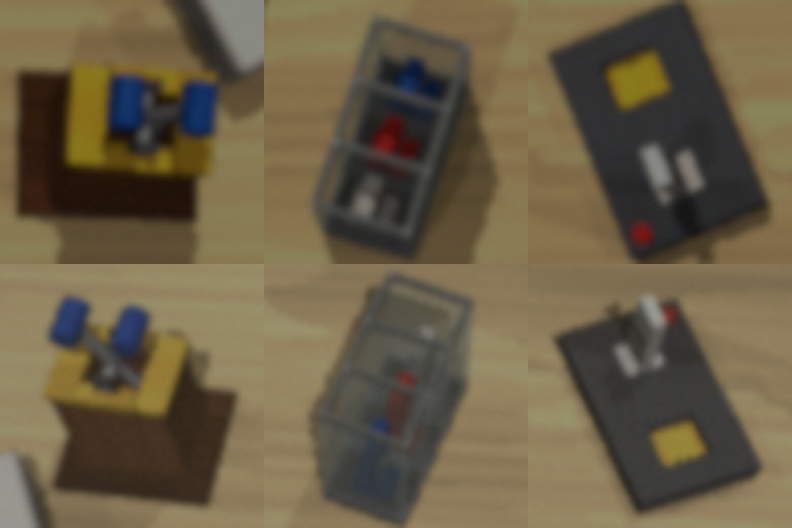

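The crop confirms the targets. Top row: yellow guard with two blue grips on the brown stand, red in the middle bin pocket, and the yellow socket at one end of the lamp base with the fixed white panel at the other. Next I measure them.

```bash
cat > meas.py <<'E'
from h import *
def rect(P):
    (cx,cy),(w,h),a=cv2.minAreaRect((P[:,:2]*1000).astype(np.float32)); 
    if w<h: w,h,a=h,w,a+90
    return np.round([cx,cy,w,h,(a+90)%180-90],1)  # long axis angle deg in world
def comp(m,uv,win=40):
    w=np.zeros_like(m);u,v=uv;w[v-win:v+win,u-win:u+win]=m[v-win:v+win,u-win:u+win]
    return w
def pts(m): v,u=np.nonzero(m); return np.c_[u,v]
def hsv(c): return cv2.cvtColor(c['image'],cv2.COLOR_RGB2HSV)
def big(m):
    n,l,s,_=cv2.connectedComponentsWithStats(m.astype(np.uint8)); return l==1+np.argmax(s[1:,4])
E
python3 - <<'E'
from meas import *
for tag,tg,bn,lp in(('top0',(465,240),(308,223),(204,248)),('scene0',(185,250),(320,275),(415,280))):
    c=load(tag);H=hsv(c);P=cloud(c);h,s,v=H[...,0],H[...,1],H[...,2]
    print(tag)
    bl=comp((h>105)&(h<130)&(s>130)&(v>60),tg,25)
    n,l,st,ce=cv2.connectedComponentsWithStats(bl.astype(np.uint8))
    for i in range(1,n):
        if st[i,4]>15:
            d=P[l==i];d=d[np.abs(d[:,2]-.17)<.02]; print(' grip',st[i,4],ce[i].round(1),rect(plane(c,pts(l==i),.165)),np.nanmedian(d,0).round(4))
    ye=comp((h>20)&(h<32)&(s>150),tg,30); ye=big(ye)|bl>0
    g=np.isfinite(P[...,2])&(np.abs(P[...,2]-.108)<.008); 
    print(' guard',rect(plane(c,pts(comp(g,tg,30)),.108)), 'guard col',rect(plane(c,pts(big(comp((h>20)&(h<32)&(s>180),tg,30))),.108)))
    r=big(comp(np.isfinite(P[...,2])&(np.abs(P[...,2]-.12)<.012),bn,45)); print(' binrim',r.sum(),rect(plane(c,pts(r),.12)))
    y=big(comp((h>18)&(h<32)&(s>150)&(v>120),lp,40)); print(' socket',y.sum(),rect(plane(c,pts(y),.008)),plane(c,[pts(y).mean(0)],.008).round(4))
    dk=comp((v<85),lp,42); dk=big(cv2.morphologyEx((dk).astype(np.uint8),cv2.MORPH_OPEN,np.ones((3,3)))); print(' base',dk.sum(),rect(plane(c,pts(dk),.018)))
    re=comp(((h<8)|(h>172))&(s>130)&(v>60),bn,30); re=big(re); print(' red',re.sum(),pts(re).mean(0),plane(c,[pts(re).mean(0)],.08).round(4),np.nanmedian(P[re],0).round(4))
    print(h[lp[1]-3,lp[0]-8:lp[0]+8],s[lp[1]-3,lp[0]],v[lp[1]-3,lp[0]])
E
```

```text
top0
 grip 83 [464.  233.1] [ 534.3 -315.8   27.5   15.8   -2.5] [ 0.5341 -0.3164  0.1655]
 grip 80 [481.3 234.4] [ 530.2 -356.3   25.5   15.8   -2.7] [ 0.5308 -0.3552  0.1649]
 guard [ 533.4 -337.7   85.3   62.2   85. ] guard col [ 531.7 -334.6   82.1   60.1   83.9]
 binrim 452 [573.8  39.2 119.9  60.8 -18.7]
 socket 95 [562.2 316.5  29.   21.  -67.2] [[0.5624 0.3164 0.008 ]]
 base 1858 [523.2 298.6 156.5  90.6  22.5]
 red 47 [306.06382979 224.23404255] [[0.5744 0.0427 0.08  ]] [0.575  0.0427 0.0795]
[120 105 105 120 120 120 120 120 105 120 120 105 105 105 120 105] 10 50
scene0
 grip 36 [170.6 235.6] [ 537.3 -354.9   22.8   11.2   -3.6] [ 0.5362 -0.3554  0.1629]
 grip 36 [185.5 237.5] [ 540.7 -315.1   23.6   11.3  -12.1] [ 0.5401 -0.3156  0.1633]Traceback (most recent call last):
  File "<stdin>", line 12, in <module>
  File "meas.py", line 12, in big
    n,l,s,_=cv2.connectedComponentsWithStats(m.astype(np.uint8)); return l==1+np.argmax(s[1:,4])
                                                                              ~~~~~~~~~^^^^^^^^^
    return _wrapfunc(a, 'argmax', axis=axis, out=out, **kwds)
    return bound(*args, **kwds)
ValueError: attempt to get argmax of an empty sequence
```

Run:
```python
from meas import *
for tag,tg,bn,lp in(('top0',(465,240),(308,223),(204,248)),('scene0',(185,250),(320,275),(415,280))):
    c=load(tag);H=hsv(c);P=cloud(c);h,s,v=H[...,0].astype(int),H[...,1],H[...,2]
    print(tag, 'px mm',plane(c,[lp,(lp[0]+1,lp[1])],.0).round(4).tolist())
    y=big(comp((h>18)&(h<32)&(s>150)&(v>90),lp,42)); y2=cv2.dilate(y.astype(np.uint8),np.ones((3,3)))
    print(' socket',y.sum(),rect(plane(c,pts(y),.008)),plane(c,[pts(y).mean(0)],.008).round(4))
    # dark base top: low saturation or dark, on plane by depth
    z=P[...,2]
    dk=comp((v<95)&(s<90)&(z<.028),lp,45)|y; dk=big(cv2.morphologyEx(dk.astype(np.uint8),cv2.MORPH_OPEN,np.ones((3,3))))
    q=plane(c,pts(dk),.018); print(' base',dk.sum(),rect(q))
    hull=cv2.convexHull(pts(dk).astype(np.int32)); ap=cv2.approxPolyDP(hull,4,True).reshape(-1,2); print(ap.tolist(),(1000*plane(c,ap,.018)[:,:2]).round(0).tolist())
    d=P[comp((z>.07)&(z<.095)&(s<60)&(v>100),lp,42)>0]; print(' tower',len(d),np.median(d,0).round(4), rect(d) if len(d) else '')
    r=comp(np.isfinite(z)&(np.abs(z-.12)<.012),bn,45); print(' binrim',r.sum(),rect(plane(c,pts(big(r)),.12)) if r.any() else '')
    re=comp(((h<8)|(h>172))&(s>110)&(v>50),bn,30); re=big(re); d=P[re];print(' red',re.sum(),pts(re).mean(0).round(1),np.nanmedian(d,0).round(4),np.nanmax(d[:,2]))
    g=comp(np.isfinite(z)&(np.abs(z-.108)<.008),tg,30); print(' guard',g.sum(),rect(plane(c,pts(g),.108)) if g.any() else '')
```

```text
top0 px mm [[0.5311, 0.3041, 0.0], [0.5311, 0.3016, 0.0]]
 socket 139 [562.8 316.5  33.2  26.7 -67.3] [[0.5627 0.3164 0.008 ]]
 base 1756 [530.6 302.2 141.7  90.4  22.6]
[[229, 266], [205, 277], [194, 272], [178, 229], [209, 216]] [[482.0, 238.0], [456.0, 297.0], [469.0, 325.0], [578.0, 367.0], [610.0, 289.0]]
 tower 40 [0.5001 0.2901 0.0831] [499.6 289.8  24.3  10.2  21.4]
 binrim 452 [573.8  39.2 119.9  60.8 -18.7]
 red 79 [307.2 224.6] [0.5775 0.0403 0.0763] 0.12401148038374887
 guard 521 [ 533.4 -337.7   85.3   62.2   85. ]
scene0 px mm [[0.5364, 0.3059, 0.0], [0.5362, 0.3087, 0.0]]
 socket 76 [560.  316.9  29.   22.7 -67.1] [[0.5601 0.3167 0.008 ]]
 base 1342 [535.6 300.3 148.9  95.2  22.1]
[[439, 294], [409, 302], [390, 261], [403, 255], [421, 257]] [[585.0, 367.0], [615.0, 284.0], [490.0, 234.0], [467.0, 271.0], [470.0, 322.0]]
 tower 39 [0.4976 0.2895 0.0796] [499.2 288.7  24.5  11.5  24.1]
 binrim 456 [577.3  39.9 124.8  62.7 -18.2]
 red 9 [322.6 270.9] [0.5673 0.0461 0.0776] 0.11938805646021189
 guard 415 [ 535.7 -335.6   84.6   63.5   84.3]
```

Emit:
servo_tool(increments=[[0.3,-0.24,0.3,0,0,0.0078],[0.6,-0.48,0.4,0,0,0.0078],[0.6,-0.48,0.3,0,0,0.0078],[0.6,-0.48,0.2,0,0,0.0078],[0.6,-0.48,0.2,0,0,0.0078],[0.6,-0.48,0.2,0,0,0.0078],[0.6,-0.48,0.2,0,0,0.0078],[0.6,-0.48,0.2,0,0,0.0078],[0.6,-0.48,0.2,0,0,0.0078],[0.6,-0.48,0.1,0,0,0.0078]], jaw=0, force=20)

```text
time_s: 1.1
tcp_pos: [0.5111, 0.4073, 0.3212]
eef_rot: [[-0.996, 0.094, 0.0], [0.094, 0.996, 0.0], [-0.0, 0.0, -1.0]]
force: [0.1, 0.0, 0.3]
finger_gap: 0.0942
grasp_force: 0.0
```

Emit:
servo_tool(increments=[[0.1,-0.6,0,0,0,0],[0.2,-0.8,0,0,0,0],[0.2,-0.8,0,0,0,0],[0.2,-0.8,0,0,0,0],[0.1,-0.8,0,0,0,0],[0,-0.8,0,0,0,0],[0,-0.8,0,0,0,0],[0,-0.8,0,0,0,0],[0,-0.8,0,0,0,0],[0,-0.8,0,0,0,0]])

```text
time_s: 2.1
tcp_pos: [0.5496, 0.0167, 0.3204]
eef_rot: [[-0.996, 0.095, -0.0], [0.095, 0.996, 0.0], [0.0, 0.0, -1.0]]
force: [1.0, -0.2, 0.3]
finger_gap: 0.0943
grasp_force: 0.0
```

Emit:
servo_tool(increments=[[0,-0.8,0,0,0,0],[0,-0.8,0,0,0,0],[0,-0.8,0,0,0,0],[-0.1,-0.8,0,0,0,0],[-0.1,-0.8,-0.1,0,0,0],[-0.1,-0.8,-0.2,0,0,0],[-0.1,-0.8,-0.2,0,0,0],[0,-0.7,-0.2,0,0,0],[0,-0.3,-0.2,0,0,0],[0,0,-0.1,0,0,0]])

```text
time_s: 3.1
tcp_pos: [0.5287, -0.3139, 0.2693]
eef_rot: [[-0.995, 0.098, -0.002], [0.098, 0.995, -0.001], [0.002, -0.001, -1.0]]
force: [-0.2, 0.7, -0.7]
finger_gap: 0.094
grasp_force: 0.0
```

Emit:
servo_tool(increments=[[0.1,-0.25,0,0,0,0],[0.02,-0.2,-0.3,0,0,0],[0,0,-0.4,0,0,0],[0,0,-0.4,0,0,0],[0,0,-0.4,0,0,0],[0,0,-0.4,0,0,0],[0,0,-0.4,0,0,0],[0,0,-0.2,0,0,0],[0,0,-0.1,0,0,0],[0,0,0,0,0,0]])

```text
time_s: 4.1
tcp_pos: [0.536, -0.3341, 0.1402]
eef_rot: [[-0.996, 0.094, -0.0], [0.094, 0.996, 0.0], [0.0, -0.0, -1.0]]
force: [-0.2, 0.2, -0.1]
finger_gap: 0.0942
grasp_force: 0.0
```

Emit:
servo_tool(increments=[[0,0,0,0,0,0],[0,0,0,0,0,0],[0,0,0,0,0,0],[0,0,0,0,0,0],[0,0,0,0,0,0]], jaw=104, force=20)

```text
time_s: 4.6
tcp_pos: [0.5364, -0.3345, 0.1412]
eef_rot: [[-0.996, 0.095, 0.001], [0.095, 0.996, -0.001], [-0.001, -0.0, -1.0]]
force: [-5.3, 3.5, 22.5]
finger_gap: 0.0581
grasp_force: 15.1
```

Emit:
servo_tool(increments=[[0,0,0,0,0,0],[0,0,0,0,0,0],[0,0,0,0,0,0]], jaw=106)

```text
time_s: 4.9
tcp_pos: [0.5365, -0.3345, 0.142]
eef_rot: [[-0.996, 0.095, 0.002], [0.095, 0.996, -0.0], [-0.002, -0.0, -1.0]]
force: [-4.3, 2.6, 18.2]
finger_gap: 0.0557
grasp_force: 13.8
```

Emit:
servo_tool(increments=[[0,0,0.1,0,0,0],[0,0,0.2,0,0,0],[0,0,0.2,0,0,0],[0,0,0,0,0,0]])

```text
time_s: 5.3
tcp_pos: [0.5366, -0.3346, 0.1671]
eef_rot: [[-0.996, 0.095, 0.002], [0.095, 0.996, -0.001], [-0.002, -0.001, -1.0]]
force: [0.1, -0.0, -2.3]
finger_gap: 0.0554
grasp_force: 7.6
```

Emit:
servo_tool(increments=[[0,0,0.4,0,0,0],[0,0,0.4,0,0,0],[0,0,0.5,0,0,0],[0,0,0.5,0,0,0],[0,0.1,0.3,0,0,-0.005],[0,0.3,0.2,0,0,-0.01],[0.1,0.6,0,0,0,-0.01],[0.1,0.7,0,0,0,-0.01],[0.1,0.7,0,0,0,-0.01],[0.1,0.7,0,0,0,-0.01]])

```text
time_s: 6.3
tcp_pos: [0.5559, -0.1777, 0.2804]
eef_rot: [[-0.964, 0.266, 0.0], [0.266, 0.964, 0.0], [0.0, 0.0, -1.0]]
force: [0.2, -0.0, -1.3]
finger_gap: 0.0548
grasp_force: 7.5
```

Emit:
servo_tool(increments=[[0.1,0.7,0,0,0,-0.01],[0.1,0.7,0,0,0,-0.008],[0,0.7,0,0,0,0],[0,0.4,0,0,0,0],[0,0.2,0,0,0,0],[0,0,0,0,0,0],[0,0,0,0,0,0]])

```text
time_s: 7.0
tcp_pos: [0.5659, -0.0454, 0.2805]
eef_rot: [[-0.948, 0.32, 0.0], [0.32, 0.948, -0.0], [-0.0, -0.0, -1.0]]
force: [0.5, -1.0, -1.4]
finger_gap: 0.055
grasp_force: 7.5
```

Run:
```python
from meas import *
a=grab('top','top1');b=grab('scene','scene1')
s=ctrl.state();print(s['time_s'],s['tcp_pos'],s['finger_gap'],s['grasp_force'],s['force'],np.degrees(np.arctan2(s['eef_rot'][1][1],s['eef_rot'][0][1])))
t=np.array(s['tcp_pos'])
im=[]
for c in(a,b):
    u,v=proj(c,[t+[0,0,-.05]])[0].astype(int);print(u,v)
    im.append(cv2.resize(c['image'][v-60:v+60,u-60:u+60,::-1],(400,400),interpolation=cv2.INTER_CUBIC))
cv2.imwrite('pics/c1.png',np.hstack(im))
```

```text
7.1 [ 0.56590879 -0.04571166  0.28053941] 0.05533569573469245 7.5061216950416565 [-0.03639741 -0.39921018 -2.03840032] 71.31483924675824
344 215
286 237
```

View pics/c1.png

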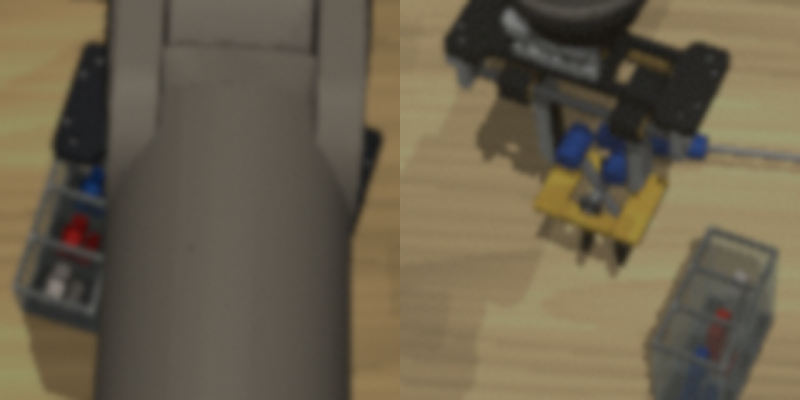

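The arm blocks the top view. The scene view shows the tongs held by the blue grips, with the guard roughly level at crop (605,200) and the jaws below it. I measure the guard against the TCP there.

Run:
```python
from meas import *
from h import *
t=np.array([.5659,-.0457,.2805])
c=load('scene1');H=hsv(c);P=cloud(c);h,s,v=H[...,0],H[...,1],H[...,2]
m=comp((h>18)&(h<32)&(s>170),(286,237),35);m=big(m);Q=P[m];Q=Q[np.isfinite(Q[:,2])]
Q=Q[np.abs(Q[:,2]-np.median(Q[:,2]))<.012]
A=np.c_[Q[:,:2]-Q[:,:2].mean(0),np.ones(len(Q))];k=np.linalg.lstsq(A,Q[:,2],rcond=None)[0]
print(m.sum(),np.median(Q,0),'slope',k); z=k[2]
print('guard',rect(plane(c,pts(m),z)),rect(Q))
bl=comp((h>105)&(h<130)&(s>130)&(v>50),(286,237),30)
n,l,st,ce=cv2.connectedComponentsWithStats(bl.astype(np.uint8))
for i in range(1,n):
    if st[i,4]>10: print(ce[i],st[i,4],np.nanmedian(P[l==i],0))
dk=comp((v<45),(286,255),22); 
# red panel in scene
for tag,bn in(('top0',(308,223)),('scene1',(320,275))):
    c=load(tag);H=hsv(c);P=cloud(c);h,s,v=H[...,0],H[...,1],H[...,2]
    re=comp(((h<8)|(h>172))&(s>110)&(v>50),bn,30); d=P[re]; d=d[np.abs(d[:,2]-.078)<.008]; print(tag,len(d),d.mean(0).round(4),rect(d))
```

```text
Traceback (most recent call last):
  File "meas.py", line 12, in big
    n,l,s,_=cv2.connectedComponentsWithStats(m.astype(np.uint8)); return l==1+np.argmax(s[1:,4])
                                                                              ~~~~~~~~~^^^^^^^^^
ValueError: attempt to get argmax of an empty sequence
```

Run:
```python
from meas import *
c=load('scene1');H=hsv(c);P=cloud(c);h,s,v=H[...,0],H[...,1],H[...,2]
z=P[...,2]
print(H[238:242,280:284].tolist(),z[225:255:4,270:305:5].round(3))
m=comp((h>14)&(h<32)&(s>120)&(z>.2)&(z<.29),(286,237),35);m=big(m);Q=P[m]
Q=Q[np.abs(Q[:,2]-np.median(Q[:,2]))<.012]
A=np.c_[Q[:,:2]-Q[:,:2].mean(0),np.ones(len(Q))];k=np.linalg.lstsq(A,Q[:,2],rcond=None)[0]
print(m.sum(),np.median(Q,0),'slope',k)
print('guard',rect(plane(c,pts(m),k[2])),rect(Q))
bl=comp((h>105)&(h<130)&(s>130)&(v>50)&(z>.2),(286,237),30)
n,l,st,ce=cv2.connectedComponentsWithStats(bl.astype(np.uint8))
for i in range(1,n):
    if st[i,4]>10: print(ce[i],st[i,4],np.nanmedian(P[l==i],0))
for tag,bn in(('top0',(308,223)),('scene1',(320,275))):
    c=load(tag);H=hsv(c);P=cloud(c);h,s,v=H[...,0],H[...,1],H[...,2]
    re=comp(((h<8)|(h>172))&(s>110)&(v>50),bn,30); d=P[re]; d=d[np.abs(d[:,2]-.078)<.008]; print(tag,len(d),d.mean(0).round(4) if len(d) else '',rect(d) if len(d)>2 else '')
```

```text
[[[20, 85, 66], [24, 25, 51], [23, 19, 54], [20, 14, 56]], [[22, 111, 83], [21, 50, 66], [20, 24, 63], [23, 19, 54]], [[21, 141, 112], [20, 99, 95], [20, 64, 80], [21, 58, 70]], [[21, 155, 135], [21, 143, 123], [21, 126, 109], [21, 126, 103]]] [[-0.005  0.298  0.293  0.243  0.305  0.32   0.31 ]
 [-0.     0.248  0.243  0.266  0.3    0.299  0.292]
 [ 0.244  0.246  0.003  0.253  0.002  0.282  0.247]
 [ 0.246  0.242  0.26   0.261  0.237  0.248  0.245]
 [-0.     0.249  0.246  0.246  0.224  0.243  0.246]
 [-0.005  0.001  0.001  0.243  0.246  0.246 -0.001]
 [-0.002 -0.001 -0.    -0.001 -0.005  0.243  0.003]
 [ 0.002 -0.001 -0.002  0.    -0.004 -0.004 -0.001]]
399 [ 0.57778093 -0.04347274  0.24510033] slope [-0.01629424  0.00824083  0.24489621]
guard [566.1 -46.3  84.9  61.8  72.7] [565.3 -46.7  86.3  59.2  73.4]
[277.68181818 220.07575758] 66 [ 0.56305773 -0.06257445  0.30227033]
[290.29032258 226.22580645] 31 [ 0.57936113 -0.03195284  0.3018079 ]
top0 40 [0.576  0.0415 0.0797] [575.7  41.8  22.1   9.7 -22.6]
scene1 8 [0.5688 0.0449 0.0805] [569.1  45.    9.5   3.7  77.1]
```

Emit:
servo_tool(increments=[[0.03,0.35,0,0,0,-0.004],[0.05,0.5,0,0,0,-0.005],[0.05,0.5,0,0,0,-0.004],[0.05,0.4,0,0,0,-0.004],[0,0,0,0,0,0],[0,0,-0.2,0,0,0],[0,0,-0.3,0,0,0],[0,0,0,0,0,0]])

```text
time_s: 7.9
tcp_pos: [0.5739, 0.0417, 0.2534]
eef_rot: [[-0.929, 0.37, -0.003], [0.37, 0.929, -0.001], [0.002, -0.002, -1.0]]
force: [-0.6, 0.2, -1.7]
finger_gap: 0.0548
grasp_force: 7.5
```

Run:
```python
from meas import *
c=grab('scene','scene2');s=ctrl.state();t=np.array(s['tcp_pos']);print(s['time_s'],t,s['force'])
H=hsv(c);P=cloud(c);h,ss,v=H[...,0],H[...,1],H[...,2];z=P[...,2]
u,w=proj(c,[t+[0,0,-.03]])[0].astype(int)
m=big(comp((h>14)&(h<32)&(ss>120)&(np.abs(z-t[2]+.036)<.02),(u,w),35));Q=P[m];print('guard',rect(plane(c,pts(m),t[2]-.0355)),np.median(Q[:,2]))
cv2.imwrite('pics/c2.png',cv2.resize(c['image'][w-40:w+80,u-60:u+60,::-1],(600,600),interpolation=cv2.INTER_CUBIC))
```

```text
7.95 [0.57436777 0.04185496 0.25451357] [ 0.2151112  -0.14667349 -0.4058986 ]
guard [575.4  39.9  84.   59.7  69.7] 0.21757541376108158
```

View pics/c2.png

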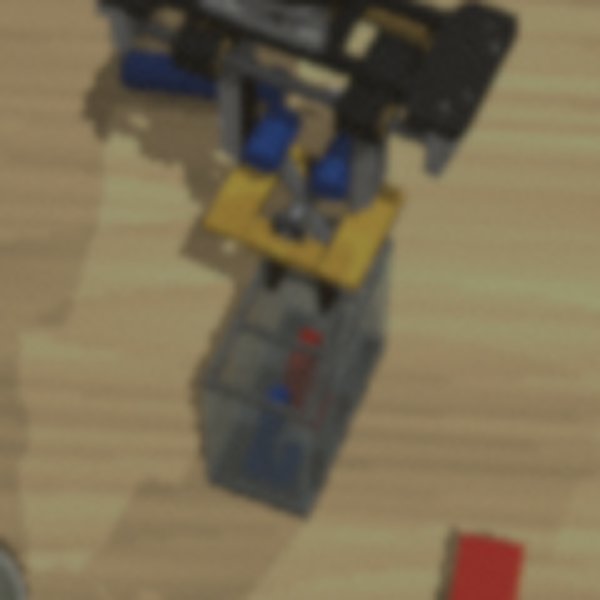

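The jaws at crop (270,275) and (325,295) sit above the middle pocket, on either side of the red panel at (305,350). Going down.

Emit:
servo_tool(increments=[[0,0.02,-0.15,0,0,0],[0,0,-0.25,0,0,0],[0,0,-0.25,0,0,0],[0,0,-0.25,0,0,0],[0,0,-0.25,0,0,0],[0,0,-0.25,0,0,0],[0,0,-0.15,0,0,0],[0,0,-0.03,0,0,0],[0,0,0,0,0,0]])

```text
time_s: 8.85
tcp_pos: [0.575, 0.0443, 0.1764]
eef_rot: [[-0.93, 0.369, -0.0], [0.369, 0.93, -0.0], [0.0, -0.0, -1.0]]
force: [-0.7, 0.1, -1.1]
finger_gap: 0.055
grasp_force: 7.5
```

Emit:
servo_tool(increments=[[0,0,0,0,0,0],[0,0,0,0,0,0],[0,0,0,0,0,0],[0,0,0,0,0,0],[0,0,0,0,0,0],[0,0,0,0,0,0]], jaw=150, force=25)

```text
time_s: 9.45
tcp_pos: [0.5753, 0.0444, 0.1768]
eef_rot: [[-0.93, 0.369, 0.001], [0.369, 0.93, 0.0], [-0.001, 0.0, -1.0]]
force: [-0.9, -0.2, 3.6]
finger_gap: 0.0464
grasp_force: 25.0
```

Emit:
servo_tool(increments=[[0,0,0.1,0,0,0],[0,0,0.25,0,0,0],[0,0,0.3,0,0,0],[0,0,0.3,0,0,0],[0,0,0.3,0,0,0],[0,0,0.3,0,0,0],[0,0,0.4,0,0,0],[0,0,0.4,0,0,0],[0,0,0.3,0,0,0],[0,0,0,0,0,0]])

```text
time_s: 10.45
tcp_pos: [0.5758, 0.0443, 0.3116]
eef_rot: [[-0.929, 0.369, 0.003], [0.369, 0.929, 0.001], [-0.003, 0.002, -1.0]]
force: [0.3, 0.1, -1.9]
finger_gap: 0.0469
grasp_force: 25.0
```

Emit:
servo_tool(increments=[[0,0,0,0,0,0],[0,0,0,0,0,0],[0,0,0,0,0,0]])

```text
time_s: 10.75
tcp_pos: [0.5746, 0.0443, 0.3082]
eef_rot: [[-0.93, 0.369, -0.001], [0.369, 0.93, -0.0], [0.001, -0.001, -1.0]]
force: [-0.1, 0.5, -2.7]
finger_gap: 0.047
grasp_force: 25.0
```

Run:
```python
from meas import *
c=grab('scene','scene3');s=ctrl.state();t=np.array(s['tcp_pos']);print(s['time_s'],t,s['force'])
u,w=proj(c,[t+[0,0,-.08]])[0].astype(int)
cv2.imwrite('pics/c3.png',cv2.resize(c['image'][w-50:w+70,u-60:u+60,::-1],(600,600),interpolation=cv2.INTER_CUBIC))
H=hsv(c);P=cloud(c);h,ss,v=H[...,0],H[...,1],H[...,2];z=P[...,2]
re=big(comp(((h<8)|(h>172))&(ss>110)&(v>40)&(z>.08),(u,w+10),40));Q=P[re];print(re.sum(),pts(re).mean(0),Q[:,2].min(),Q[:,2].max(),np.median(Q,0))
```

```text
10.8 [0.57465761 0.04435976 0.30828895] [ 0.53583726 -1.18162117 -1.379536  ]
138 [321.33333333 257.7826087 ] 0.10913331813412896 0.21523054949405385 [0.58326788 0.04129777 0.15987935]
```

View pics/c3.png

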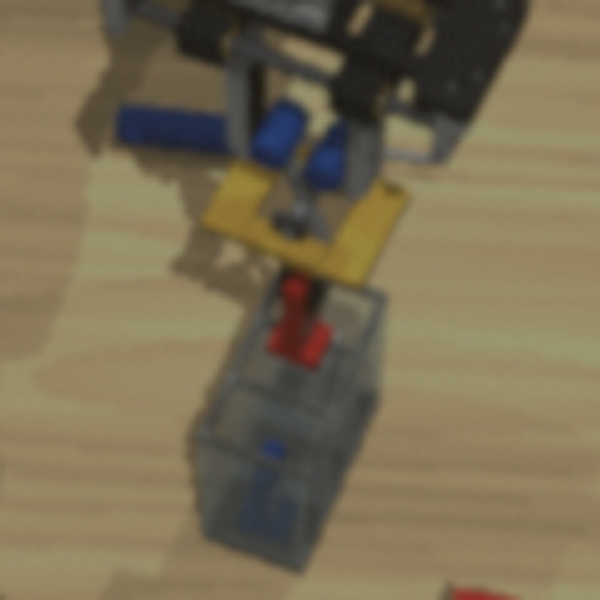

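The red panel is lifted clear, upright between the black jaws at crop (300,310), with its foot at (300,345). Carrying it to the socket.

Emit:
servo_tool(increments=[[0,0.25,0,0,0,0.012],[-0.02,0.45,0,0,0,0.024],[-0.03,0.55,0,0,0,0.026],[-0.03,0.6,0,0,0,0.026],[-0.03,0.6,0,0,0,0.026],[-0.03,0.6,0,0,0,0.026],[-0.03,0.6,0,0,0,0.026],[-0.03,0.6,0,0,0,0.026],[-0.03,0.6,0,0,0,0.026],[-0.02,0.4,0,0,0,0.026]])

```text
time_s: 11.8
tcp_pos: [0.5612, 0.3109, 0.3084]
eef_rot: [[-0.922, -0.387, -0.001], [-0.387, 0.922, 0.0], [0.001, 0.001, -1.0]]
force: [0.8, -1.0, -2.3]
finger_gap: 0.0469
grasp_force: 25.0
```

Emit:
servo_tool(increments=[[0,0.15,-0.2,0,0,0],[0,0,-0.3,0,0,0],[0,0,-0.3,0,0,0],[0,0,-0.3,0,0,0],[0,0,-0.1,0,0,0],[0,0,0,0,0,0],[0,0,0,0,0,0],[0,0,0,0,0,0]])

```text
time_s: 12.6
tcp_pos: [0.5629, 0.3144, 0.2497]
eef_rot: [[-0.925, -0.379, 0.001], [-0.379, 0.925, 0.001], [-0.001, 0.0, -1.0]]
force: [0.0, -0.3, -2.4]
finger_gap: 0.0467
grasp_force: 25.0
```

Run:
```python
from meas import *
a=grab('top','top4');c=grab('scene','scene4');s=ctrl.state();t=np.array(s['tcp_pos']);R=np.array(s['eef_rot']);print(s['time_s'],t,s['force'],np.degrees(np.arctan2(R[1,1],R[0,1])))
im=[]
for k in(a,c):
    u,w=proj(k,[t+[0,0,-.12]])[0].astype(int)
    im.append(cv2.resize(k['image'][w-50:w+50,u-50:u+50,::-1],(400,400),interpolation=cv2.INTER_CUBIC)); print(u,w)
cv2.imwrite('pics/c4.png',np.hstack(im))
H=hsv(c);P=cloud(c);h,ss,v=H[...,0],H[...,1],H[...,2];z=P[...,2]
m=big(comp((h>14)&(h<32)&(ss>120)&(np.abs(z-t[2]+.036)<.02),(u,w-15),35));Q=P[m];print('guard',rect(plane(c,pts(m),t[2]-.0355)),np.median(Q[:,2]))
re=big(comp(((h<8)|(h>172))&(ss>110)&(v>40)&(z>.05),(u,w),35));Q=P[re];print(re.sum(),pts(re).mean(0))
zf=t[2]-.1768+.010+.010
f=re&(np.abs(z-zf)<.007); print('foot top',zf,f.sum(),rect(plane(c,pts(f),zf)),rect(P[f]),np.median(P[f],0))
```

```text
12.7 [0.56272368 0.31447052 0.24958949] [ 1.2492502  -0.62250225 -1.18998553] 112.28347488998442
189 227
426 265
guard [564.1 311.1  84.5  61.2 -69.2] 0.21207461399161298
119 [424.15966387 272.        ]
foot top 0.09278948701121917 53 [565.7 311.2  30.3  24.1 -75.6] [564.7 312.5  29.5  22.9 -72.9] [0.56825715 0.30558821 0.09074125]
```

View pics/c4.png

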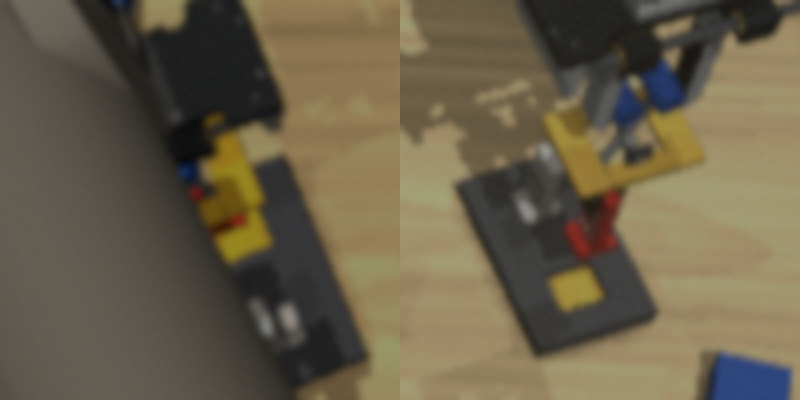

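The scene crop shows the red foot at (593,240), hovering a little off the yellow socket at (577,288), with the fixed tower clear. I correct slightly, go lower and measure again.

Emit:
servo_tool(increments=[[-0.03,0.03,-0.1,0,0,0.004],[0,0,-0.2,0,0,0.002],[0,0,-0.25,0,0,0],[0,0,-0.25,0,0,0],[0,0,-0.2,0,0,0],[0,0,-0.1,0,0,0],[0,0,0,0,0,0],[0,0,0,0,0,0],[0,0,0,0,0,0]])

```text
time_s: 13.6
tcp_pos: [0.5613, 0.316, 0.1945]
eef_rot: [[-0.918, -0.397, 0.001], [-0.397, 0.918, 0.0], [-0.001, 0.0, -1.0]]
force: [0.8, -0.1, -1.9]
finger_gap: 0.0467
grasp_force: 25.0
```

Run:
```python
from meas import *
a=grab('top','top5');c=grab('scene','scene5');s=ctrl.state();t=np.array(s['tcp_pos']);R=np.array(s['eef_rot']);print(s['time_s'],t,s['force'],np.degrees(np.arctan2(R[1,1],R[0,1])))
u,w=proj(c,[t+[0,0,-.14]])[0].astype(int);print(u,w)
cv2.imwrite('pics/c5.png',cv2.resize(c['image'][w-40:w+30,u-35:u+35,::-1],(600,600),interpolation=cv2.INTER_CUBIC))
H=hsv(c);P=cloud(c);h,ss,v=H[...,0],H[...,1],H[...,2];z=P[...,2]
zf=t[2]-.1768+.020
re=big(comp(((h<8)|(h>172))&(ss>110)&(v>40)&(z<zf+.08),(u,w),35));print(re.sum(),pts(re).mean(0))
for lo,hi in((-.003,.006),(-.008,.008)):
    f=re&(z>zf+lo)&(z<zf+hi); print('foot top',zf,f.sum(),rect(plane(c,pts(f),zf)),rect(P[f]),np.median(P[f],0))
f=re&(z<zf+.008); hp=cv2.convexHull(pts(f).astype(np.int32)).reshape(-1,2); print(hp.tolist())
w_=re&(z>zf+.015); Q=P[w_]; print('web',w_.sum(),Q.mean(0).round(4),rect(Q))
y=comp((h>18)&(h<32)&(ss>150)&(v>80)&(z<.03),(u,w),42); y=big(y); print('yellow now',y.sum(),rect(plane(c,pts(y),.008)))
```

```text
13.7 [0.56120182 0.31598639 0.19445665] [ 0.35855897 -0.20742562 -2.05767419] 113.36604473671662
422 278
104 [421.35576923 280.97115385]
foot top 0.03765665445201731 36 [562.3 313.3  27.   23.2 -66.3] [562.5 313.7  26.2  23.3 -60.7] [0.5671126  0.30759358 0.0377623 ]
foot top 0.03765665445201731 53 [563.2 313.2  28.7  24.4 -68.8] [562.5 313.8  26.4  23.4 -60.5] [0.56673657 0.3078311  0.03708293]
[[426, 285], [419, 287], [418, 287], [416, 285], [414, 282], [414, 281], [416, 279], [418, 279], [426, 283]]
web 41 [0.571  0.3173 0.0797] [569.7 317.1  11.5   9.1 -71. ]
yellow now 25 [568.  319.2  27.1   9.9 -77.1]
```

View pics/c5.png

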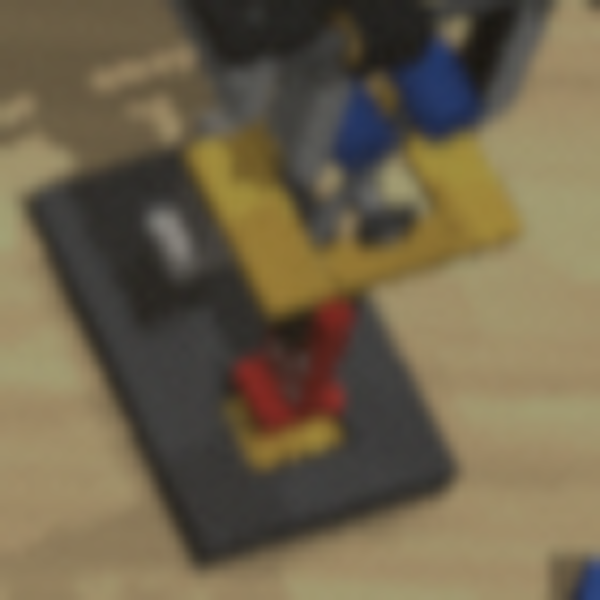

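The foot at crop (290,395) is over the yellow socket at (290,440) and matches its orientation, about 1 mm off. Lowering gently while watching the force.

Emit:
servo_tool(increments=[[0,0.01,-0.06,0,0,-0.002],[0,0,-0.06,0,0,0],[0,0,-0.06,0,0,0],[0,0,-0.04,0,0,0],[0,0,-0.04,0,0,0],[0,0,0,0,0,0],[0,0,0,0,0,0]])

```text
time_s: 14.4
tcp_pos: [0.561, 0.3164, 0.181]
eef_rot: [[-0.92, -0.391, -0.0], [-0.391, 0.92, -0.0], [0.0, -0.0, -1.0]]
force: [-0.3, -0.0, -1.9]
finger_gap: 0.047
grasp_force: 25.0
```

Emit:
servo_tool(increments=[[0,0,-0.03,0,0,0],[0,0,-0.03,0,0,0],[0,0,-0.03,0,0,0],[0,0,-0.02,0,0,0],[0,0,0,0,0,0],[0,0,0,0,0,0]])

```text
time_s: 15.0
tcp_pos: [0.561, 0.3164, 0.1755]
eef_rot: [[-0.92, -0.391, 0.0], [-0.391, 0.92, -0.0], [0.0, -0.0, -1.0]]
force: [0.0, -0.8, -1.4]
finger_gap: 0.0467
grasp_force: 25.0
```

Emit:
servo_tool(increments=[[0,0,-0.02,0,0,0],[0,0,-0.02,0,0,0],[0,0,0,0,0,0],[0,0,0,0,0,0]])

```text
time_s: 15.4
tcp_pos: [0.5616, 0.3166, 0.1742]
eef_rot: [[-0.92, -0.391, 0.001], [-0.391, 0.92, 0.001], [-0.002, 0.0, -1.0]]
force: [-0.4, 0.2, 5.2]
finger_gap: 0.0467
grasp_force: 25.0
```

Floor contact came at the predicted height, so the foot is home. Opening the tongs part way to let go.

Emit:
servo_tool(increments=[[0,0,0,0,0,0],[0,0,0,0,0,0],[0,0,0,0,0,0],[0,0,0,0,0,0],[0,0,0,0,0,0],[0,0,0,0,0,0]], jaw=104)

```text
time_s: 16.0
tcp_pos: [0.561, 0.3164, 0.1734]
eef_rot: [[-0.92, -0.391, -0.0], [-0.391, 0.92, -0.0], [0.0, -0.0, -1.0]]
force: [0.1, 0.3, -1.2]
finger_gap: 0.0558
grasp_force: 7.2
```

Run:
```python
from meas import *
c=grab('scene','scene6');s=ctrl.state();t=np.array(s['tcp_pos']);print(s['time_s'],t,s['force'],s['finger_gap'])
H=hsv(c);P=cloud(c);h,ss,v=H[...,0],H[...,1],H[...,2];z=P[...,2]
u,w=proj(c,[[.562,.315,.02]])[0].astype(int)
re=big(comp(((h<8)|(h>172))&(ss>110)&(v>40),(u,w-5),25));Q=P[re];print(re.sum(),Q[:,2].min(),Q[:,2].max())
f=re&(z<.03);print('foot',f.sum(),rect(plane(c,pts(f),.018)),rect(P[f]))
```

```text
16.05 [0.56096949 0.31634989 0.17342888] [ 0.38423978  0.57126049 -1.25509311] 0.055818767929382576
118 nan nan
foot 68 [562.9 313.9  31.5  26.2 -66.4] [566.5 312.8  33.5  27.3  81.1]
```

Emit:
servo_tool(increments=[[0,0,0.05,0,0,0],[0,0,0.1,0,0,0],[0,0,0.2,0,0,0],[0,0,0.3,0,0,0],[0,0,0.4,0,0,0],[0,0,0.4,0,0,0],[0,0,0.4,0,0,0],[0,0,0.4,0,0,0],[0,0,0.3,0,0,0],[0,0,0,0,0,0]])

```text
time_s: 17.05
tcp_pos: [0.5618, 0.3168, 0.3039]
eef_rot: [[-0.92, -0.391, 0.003], [-0.391, 0.921, 0.002], [-0.004, 0.001, -1.0]]
force: [0.7, 0.3, -2.5]
finger_gap: 0.0556
grasp_force: 7.3
```

Run:
```python
from meas import *
c=grab('scene','scene7');s=ctrl.state();t=np.array(s['tcp_pos']);print(s['time_s'],t,s['force'],s['finger_gap'])
H=hsv(c);P=cloud(c);h,ss,v=H[...,0],H[...,1],H[...,2];z=P[...,2]
u,w=proj(c,[[.562,.315,.05]])[0].astype(int)
cv2.imwrite('pics/c7.png',cv2.resize(c['image'][w-45:w+35,u-40:u+40,::-1],(600,600),interpolation=cv2.INTER_CUBIC))
re=big(comp(((h<8)|(h>172))&(ss>110)&(v>40),(u,w),25));Q=P[re]
f=re&(z<.03);print('foot',f.sum(),rect(plane(c,pts(f),.018)),rect(P[f]))
f=re&(np.abs(z-.078)<.008);print('webtop',f.sum(),rect(plane(c,pts(f),.078)),np.nanmax(Q[:,2]))
```

```text
17.1 [0.56129545 0.3165936  0.30213399] [ 0.14240445  0.05641925 -2.9048211 ] 0.05581626209658003
foot 73 [551.3 319.5  65.6  32.1 -28.9] [549.5 319.9  63.5  32.3 -29.3]
webtop 39 [563.  313.6  25.6  11.4  22.1] 0.08186083899169927
```

View pics/c7.png

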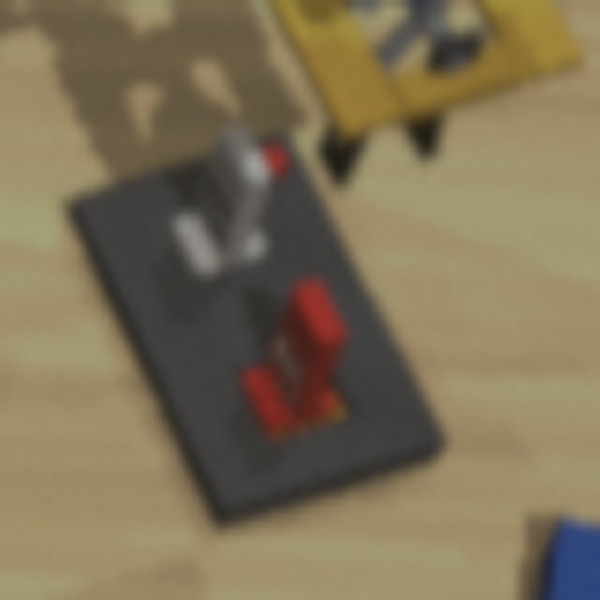

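The panel stands upright in the socket at crop (310,360), parallel to the white tower, and the web-top position is within about 1.5 mm. Returning the tongs.

Emit:
servo_tool(increments=[[0,-0.3,0,0,0,-0.008],[0,-0.6,0,0,0,-0.015],[0,-0.75,0,0,0,-0.015],[0,-0.75,0,0,0,-0.015],[0,-0.75,0,0,0,-0.015],[0,-0.75,0,0,0,-0.015],[0,-0.75,0,0,0,-0.015],[0,-0.75,0,0,0,-0.015],[0,-0.75,0,0,0,-0.015],[0,-0.75,0,0,0,-0.015]])

```text
time_s: 18.1
tcp_pos: [0.5598, -0.0311, 0.3001]
eef_rot: [[-0.999, 0.051, -0.001], [0.051, 0.999, -0.0], [0.001, -0.0, -1.0]]
force: [0.3, -0.2, -1.0]
finger_gap: 0.0559
grasp_force: 7.3
```

Emit:
servo_tool(increments=[[0,-0.75,0,0,0,-0.015],[0,-0.75,0,0,0,0],[0,-0.75,0,0,0,0],[-0.1,-0.75,0,0,0,0],[-0.1,-0.75,0,0,0,0],[-0.1,-0.75,0,0,0,0],[-0.1,-0.6,0,0,0,0],[-0.1,-0.3,0,0,0,0],[0,-0.1,0,0,0,0],[0,0,0,0,0,0]])

```text
time_s: 19.1
tcp_pos: [0.5352, -0.3041, 0.3003]
eef_rot: [[-0.995, 0.097, -0.001], [0.097, 0.995, 0.0], [0.001, 0.0, -1.0]]
force: [0.3, -0.7, -2.3]
finger_gap: 0.0557
grasp_force: 7.3
```

```bash
cat > g.py <<'E'
from meas import *
import sys
c=grab('scene',sys.argv[1]);s=ctrl.state();t=np.array(s['tcp_pos']);R=np.array(s['eef_rot']);print(s['time_s'],t,s['force'],np.degrees(np.arctan2(R[1,1],R[0,1])))
H=hsv(c);P=cloud(c);h,ss,v=H[...,0],H[...,1],H[...,2];z=P[...,2]
u,w=proj(c,[t+[0,0,-.03]])[0].astype(int)
m=big(comp((h>14)&(h<32)&(ss>120)&(np.abs(z-t[2]+.036)<.02),(u,w),35));Q=P[m];print('guard',rect(plane(c,pts(m),t[2]-.0355)),np.median(Q[:,2]),rect(Q))
E
python3 g.py scene8
```

```text
19.15 [ 0.53575023 -0.30312562  0.30040537] [ 0.04323072  0.18816841 -2.03183644] 84.54508964700271
guard [ 536.4 -304.8   85.9   61.2   86.4] 0.265061633511686 [ 534.7 -304.8   85.1   59.5   85. ]
```

Emit:
servo_tool(increments=[[0,-0.3,0,0,0,0],[0,-0.3,0,0,0,0],[0,-0.05,-0.2,0,0,0],[0,0,-0.4,0,0,0],[0,0,-0.4,0,0,0],[0,0,-0.4,0,0,0],[0,0,-0.4,0,0,0],[0,0,-0.4,0,0,0],[0,0,-0.4,0,0,0],[0,0,-0.1,0,0,0]])

```text
time_s: 20.15
tcp_pos: [0.5349, -0.3354, 0.1633]
eef_rot: [[-0.995, 0.095, -0.003], [0.095, 0.995, 0.001], [0.003, 0.001, -1.0]]
force: [0.3, 0.2, -1.1]
finger_gap: 0.0557
grasp_force: 7.2
```

Emit:
servo_tool(increments=[[0,0,-0.1,0,0,0],[0,0,-0.1,0,0,0],[0,0,-0.05,0,0,0],[0,0,-0.03,0,0,0],[0,0,-0.03,0,0,0],[0,0,0,0,0,0],[0,0,0,0,0,0]])

```text
time_s: 20.85
tcp_pos: [0.5361, -0.3362, 0.1506]
eef_rot: [[-0.996, 0.095, 0.0], [0.095, 0.996, -0.0], [-0.0, -0.0, -1.0]]
force: [1.0, -0.2, -1.4]
finger_gap: 0.0556
grasp_force: 7.3
```

Emit:
servo_tool(increments=[[0,0,-0.05,0,0,0],[0,0,-0.05,0,0,0],[0,0,-0.04,0,0,0],[0,0,-0.03,0,0,0],[0,0,0,0,0,0],[0,0,0,0,0,0]])

```text
time_s: 21.45
tcp_pos: [0.5359, -0.3361, 0.142]
eef_rot: [[-0.996, 0.095, -0.0], [0.095, 0.996, 0.0], [0.0, 0.0, -1.0]]
force: [-2.4, 2.0, 2.3]
finger_gap: 0.056
grasp_force: 8.5
```

Guard has reached the rim (the force has turned upward). Opening fully and rising.

Emit:
servo_tool(increments=[[0,0,0,0,0,0],[0,0,0,0,0,0],[0,0,0,0,0,0],[0,0,0,0,0,0],[0,0,0,0,0,0],[0,0,0,0,0,0]], jaw=0)

```text
time_s: 22.05
tcp_pos: [0.536, -0.3361, 0.142]
eef_rot: [[-0.996, 0.095, 0.0], [0.095, 0.996, -0.0], [-0.0, -0.0, -1.0]]
force: [0.3, -0.1, 0.2]
finger_gap: 0.0935
grasp_force: 0.0
```

Emit:
servo_tool(increments=[[0,0,0.1,0,0,0],[0,0,0.3,0,0,0],[0,0,0.5,0,0,0],[0,0,0.5,0,0,0],[0,0,0.5,0,0,0],[0,0,0.5,0,0,0],[0,0.3,0,0,0,0],[0,0.6,0,0,0,0],[0,0.6,0,0,0,0],[0,0.3,0,0,0,0]])

```text
time_s: 23.05
tcp_pos: [0.5361, -0.2432, 0.2623]
eef_rot: [[-0.996, 0.093, 0.0], [0.093, 0.996, 0.001], [-0.0, 0.001, -1.0]]
force: [0.7, 0.2, 0.2]
finger_gap: 0.094
grasp_force: 0.0
```

Emit:
servo_tool(increments=[[0,0.6,0,0,0,0],[0,0.7,0,0,0,0],[0,0.7,0,0,0,0],[0,0.3,0,0,0,0],[0,0,0,0,0,0],[0,0,0,0,0,0]])

```text
time_s: 23.65
tcp_pos: [0.5359, -0.1313, 0.2623]
eef_rot: [[-0.996, 0.094, 0.0], [0.094, 0.996, -0.0], [-0.0, -0.0, -1.0]]
force: [-0.2, -0.9, 0.1]
finger_gap: 0.094
grasp_force: 0.0
```

Run:
```python
from meas import *
s=ctrl.state();print(s['time_s'],s['tcp_pos'],s['finger_gap'])
a=grab('top','top9');c=grab('scene','scene9')
for k,tg in((a,(465,240)),(c,(185,250))):
    P=cloud(k);z=P[...,2];g=comp(np.abs(z-.108)<.008,tg,30);Q=P[g>0];A=np.c_[Q[:,:2]-Q[:,:2].mean(0),np.ones(len(Q))]
    print('guard',rect(plane(k,pts(g),.108)),np.median(Q[:,2]),np.linalg.lstsq(A,Q[:,2],rcond=None)[0][:2])
cv2.imwrite('pics/end.png',c['image'][:,:,::-1])
```

```text
23.65 [ 0.53585602 -0.13129216  0.26233945] 0.09400786280941315
guard [ 533.4 -336.2   83.5   61.7   85. ] 0.10906593031111356 [ 0.01024542 -0.00886543]
guard [ 535.2 -335.3   84.1   63.4   84.5] 0.10672660162033365 [ 0.00450223 -0.0002116 ]
```

View pics/end.png

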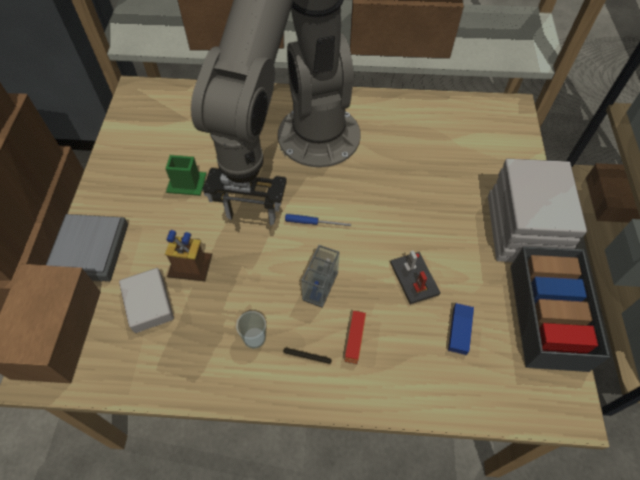

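The tongs are flat in their stand at (185,250), the red panel stands in the socket at (420,282), the bystanders look unmoved, and the robot is clear. Handing in.

```bash
python3 -c "from plant import ctrl; print(ctrl.job_done())"
```

```text
the job is handed in; nothing more can be done
None
```

The job is handed in at about 24 s of the 58 s allowed: the red panel stands upright in the socket (about 1.5 mm off centre by camera), the tongs are back in their stand with the guard flat on the rim, nothing else looks moved, and no verdict was returned.

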